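Fit the inspection lamp's arm to its stand on the print table

TASK

Fit the loose lamp arm into the square socket of the lamp stand: the spring button on the arm's side must be held in flush to enter the socket, and the arm is then pushed home until the button pops out through the hole in the socket's side. Swing the fitted arm on its stiff hinge so that it finally stands 40 degrees above the table, and let go of it. Leave the ink tub, the tape roll and the squeegee where they are.

Things in the scene. Friction and masses are not known exactly. Their poses are not given: they have to be found in the camera images.
- lamp: Loose lamp arm, about 0.2 kg: aluminium bar 20 mm square, 175 mm long, then a black T-shaped lamp head (30 mm along the bar, 90 across, 20 thick). Origin on the bar's axis at its plain end, the tip, which enters the socket (its last 5 mm are a round nose, 20 to 14 mm across). x runs from tip to head, y to the side with the spring button, z out of the top. Centre of mass 112 mm from the tip. Starts lying level, z up.
- rest: Fixed rest: two wooden battens, 18 mm wide, 140 mm long, 20 mm high, under the bar about 20 mm and 135 mm from its tip; the bar's axis so lies 30 mm above the table. Origin on the table about 25 mm beyond the bar's tip, x along the bar.
- button_top (a point): Middle of the outer face of the spring button, a steel key 16 mm long (along the bar), 9 mm high, on the bar's +y side 42 mm from the tip. Out, it stands 6 mm proud; about 6 N press it flush. Its ends are square: unless flush, the socket's rim stops it. A flat finger on only the key's rear part (towards the head) presses it all in; once its front part is in the socket, the wall keeps it in.
- button (a joint): How far the spring button is pressed, m: 0 released, 0.006 flush with the bar's side.
- stand: Lamp stand, fixed to the table: steel plate 110 x 90 x 10 mm with a post and a fork. Origin under the plate's centre. The socket's level hinge axis lies 140 mm above the origin, along the stand's y; the socket points to the stand's +x and up.
- socket_mouth (a point): Centre of the open end of the socket: square steel tube, 22.6 mm inside, 28.6 outside, 71 mm deep to its floor; the mouth is 82 mm from the hinge axis. x points out of the mouth along the socket, y to the wall with the latch hole, z out of the upper wall. Bar and socket go together with x, y and z alike. Home, the tip is 70 to 71 mm inside the mouth.
- socket_hole (a point): Centre of the latch hole, at the outer face of the socket's +y wall, 28 mm from the mouth: 21 mm along the socket, 13 mm high.
- socket (a joint): Angle of the socket above level, rad: 0 level, 0.698 is 40 degrees up; it starts at about 20 to 28 degrees. A stiff friction hinge (about 0.7 N m) holds it wherever it is left. The fitted bar has a play of about 2 degrees either way in the socket and hangs at its lower end.
- ink_tub: Closed tub of ink, 72 mm across, 85 mm tall, standing; origin under its centre. Not to be moved.
- tape_roll: Roll of paper tape lying flat, 64 mm across, 24 mm high; origin under its centre. Not to be moved.
- squeegee: Wooden squeegee lying flat along its y, 240 mm long, 45 mm high; origin under its wooden grip's centre. Not to be moved.
Things that resemble listed ones, but are neither listed nor needed, are in the scene too. There is more than one size of the lamp; the one meant has the size given above. What is meant by the stand is not blue, and is the larger of those in its own colour.

How it is judged:
On the way, in this order (a step that is already met when the one before it is completed fails the run):
1. the button is held in while the socket's mouth slides over it (x of lamp in the frame of socket_mouth between -0.064 and -0.036 m and angle between the x axis of lamp and the x axis of socket_mouth, either way round below 0.1 rad and value of joint button above 0.0025 m).
2. the arm is home and the button has popped out through the hole (x of lamp in the frame of socket_mouth between -0.075 and -0.066 m and angle between the x axis of lamp and the x axis of socket_mouth, either way round below 0.1 rad and value of joint button below 0.002 m), for 0.1 s.
At the end, for the whole second after the job is handed in: The arm's tip is 66 to 75 mm inside the socket, in line with it, the button is out (pressed less than 2 mm) through the hole, the arm stands 35 to 45 degrees above level, released and at rest (all of step 2 and angle between lamp's own x axis and vertical between 0.785 and 0.96 rad and linear speed of lamp below 0.02 m/s and velocity of joint socket between -0.03 and 0.03 rad/s); the robot touches nothing.
It fails at once if the ink tub is moved by more than 20 mm (distance of ink_tub from where it was at the start of the episode above 0.02 m).
It fails at once if the tape roll is moved by more than 20 mm (distance of tape_roll from where it was at the start of the episode above 0.02 m).
It fails at once if the squeegee is moved by more than 20 mm (distance of squeegee from where it was at the start of the episode above 0.02 m).
It also fails if it takes over 67 s, if anything falls off the work surface, if the arm or the gripper's body presses on something with over 40 N, if the wrist force passes 120 N, or if a joint passes its speed limit or range.

ROBOT

A 6-joint arm with a two-finger parallel gripper is mounted at the origin on the work surface. World frame = base frame: x ahead of the robot, y to its left, z up, the work surface at z = 0. Lengths are in m, angles in rad, forces in N, time in s.
With the tool pointing down it reaches from about 0.25 to 0.775 m from the base axis. Payload 4 kg.
Tool frame: the origin (TCP) lies on the centre line of the jaws, within the pads' length; the fingertips stand 25 mm ahead of it and the grasp point (between the pads) lies 6 mm ahead of it; z points along the fingers, y is the line along which they close (so a half turn about z gives the same grasp; the last joint's range is limited). The gripper opens to 94 mm and grips with 3 to 60 N. Pads are 16 mm wide; open, the fingers measure 119 mm over their backs; the gripper's body (75 mm by 177 mm) begins 78 mm behind the grasp point.
Start: joints at [1.037, 0.087, 1.371, -0, 1.684, -0.103], TCP at [0.23, 0.5, 0.231] pointing down, gripper open.
Joint ranges: [-3.1, 3.1], [-0.76, 2.03], [0.27, 2.55], [-1.08, 4.22], [0.17, 2.65], [-2.57, 2.57]. Speed limits (rad/s): [2.79, 2.79, 3.14, 3.14, 3.14, 3.14].

INTERFACE

Orientations are given as [roll, pitch, yaw] about the fixed x, y, z axes, in that order (R = Rz(yaw) Ry(pitch) Rx(roll)).
In Python, from bench import robot, imaging gives the robot as it stands. The module is installed in compiled form; this text tells all that it offers.
- The arm moves only by the tool drive_tool, never from a script. Its argument "series" is a list of rows, each a list of 3 entries, a list of its own where there are three numbers: the finger opening in m, from 0 to 0.094, then the shift along the tool's x, y, z in m, then the turn, a rotation vector about the tool's x, y, z in rad. A call has 1 to 5 rows; each row is the pose to reach, as a shift and turn from the pose commanded when the call began, along the tool's axes at that moment; what a row does not reach only later rows make up. A row lasts 1/8 s, in which the tool goes at most 62.5 mm and 10.7 degrees, less where a joint would pass 70% of its speed; a pose out of reach is approached as far as the arm can. A call with a gripper value outside its range is refused whole. The fingers move at their own pace and stop on an object; the grip force is fixed at half the most. Time passes only in rows, so rows that repeat a pose let the fingers close. It gives the time, the measured TCP pose, the force, the opening and the grip force at its end, in the units of the state.
- robot.get_obs(): the state, without advancing time (a new reading comes with each control period).
- imaging.snapshot(name): name is "side" or "top" or "wrist"; returns the picture (480x640x3 uint8, red, green, blue); there is no depth.
- imaging.get_calibration(name): a dict with "intrinsics" (3x3 intrinsics, pixels), "position" and "rotation" of the camera in the world. Camera axes: x right, y up, looking along -z (the intrinsics and any distortion apply to the point x, -y, -z); pixel columns grow to the right and rows downward; lengths in m; the calibration is good to about 2 mm. A picture is of the moment at which its call begins: read the wrist's pose just before it. get_calibration takes no time and is no camera call; for the wrist camera it gives the pose at the moment of the call.
- robot.close_job(): hands the job in; it is judged then, once.
The state is a dict: "time": time; "joint_positions": joint angles; "qvel": joint speeds; "joint_torque": joint torques, N m; "tool_pos": TCP position; "ee_rot": TCP orientation; "wrist_force": force on the tool from outside, world axes, zero at the start; "wrist_torque": the same for the moment, N m; "width": finger opening in m; "finger_force": force on a finger pad.
Only numpy, scipy, OpenCV 4.12 (cv2) and the standard library are available. Lean on these libraries where they do the work, as an engineer would, in place of code of your own. Each camera call takes 0.05 s, during which the arm holds its last target. There are 200 camera calls.

## Working session

There is one attempt and no reset: what is moved stays moved. The work goes in short steps, Python scripts to look and compute and a tool call to move; the robot and the scene stay as the last step left them, time stands still between calls to the robot, and variables do not carry over. Pictures are saved under pics/ and viewed, at most 13 in all, crops included, and the job is handed in when it is done.

Besides the shell and the picture viewer there is one more tool, called as name([rows], argument=value, ...), one row to a line, values as JSON. drive_tool: Moves the arm, as the interface text tells. Its arguments: {"type":"object","properties":{"series":{"type":"array"}},"required":["series"]}

```bash
mkdir -p pics; python3 - <<'E'
from bench import robot, imaging
import cv2,numpy as np
o=robot.get_obs();print({k:np.round(v,3) for k,v in o.items()})
for n in("top","side"):
    im=imaging.snapshot(n);cv2.imwrite(f"pics/{n}0.png",im[...,::-1])
    c=imaging.get_calibration(n);print(n,{k:np.round(v,4).tolist() if not isinstance(v,str) else v for k,v in c.items()})
E
```

```text
{'time': np.float64(0.0), 'joint_positions': array([ 1.037,  0.088,  1.372,  0.   ,  1.684, -0.103]), 'qvel': array([ 0.   ,  0.001, -0.001, -0.   , -0.   , -0.   ]), 'joint_torque': array([ 0.0000e+00, -3.4017e+01, -3.0244e+01,  7.2000e-02,  3.3000e-02,
       -0.0000e+00]), 'tool_pos': array([0.229, 0.499, 0.229]), 'ee_rot': array([-3.139, -0.   ,  2.711]), 'wrist_force': array([-0.759,  0.201, -0.357]), 'wrist_torque': array([-0.001, -0.051, -0.03 ]), 'finger_force': np.float64(0.0), 'width': np.float64(0.094)}
top {'intrinsics': [[477.1359, 0.0, 310.05], [0.0, 477.1359, 239.7158], [0.0, 0.0, 1.0]], 'position': [0.4276, 0.0133, 1.2613], 'rotation': [0.1163, 0.0204, -1.5609]}
side {'intrinsics': [[608.5938, 0.0, 308.6465], [0.0, 608.5938, 231.4051], [0.0, 0.0, 1.0]], 'position': [0.2979, -0.8819, 0.7934], 'rotation': [0.9495, 0.0047, -0.302]}
```

View pics/top0.png

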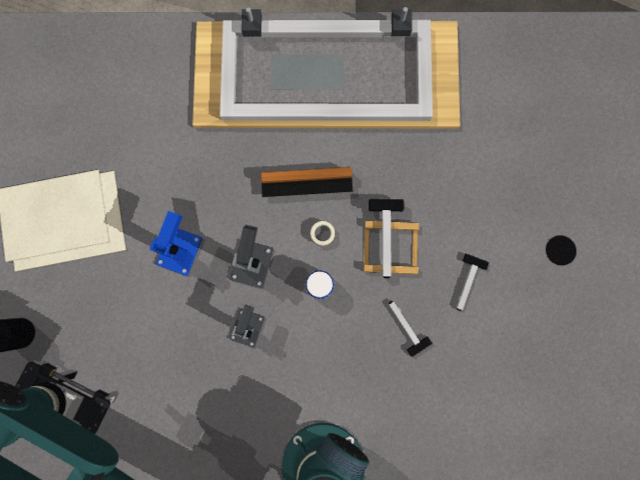

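View pics/side0.png

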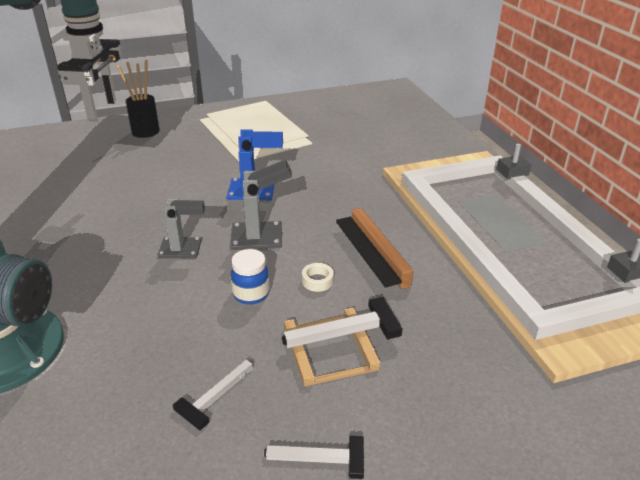

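The top view shows three T-lamps: one on the rest (387,240), and loose ones at (470,280) and (410,328). The one on the rest is about 200 mm long, so it fits. The stands are blue (178,245), large grey (251,260) and small grey (246,326). The large grey one is meant. I'll confirm both in one enlarged crop and measure.

```bash
cat > h.py <<'E'
from bench import robot, imaging
import cv2,numpy as np
from scipy.spatial.transform import Rotation as R
def cam(n):
    c=imaging.get_calibration(n);K=np.array(c["intrinsics"]);r=np.array(c["rotation"])
    M=r if r.shape==(3,3) else R.from_euler("xyz",r).as_matrix()
    return K,np.array(c["position"]),M
def ray(c,uv):
    K,p,M=c;d=np.linalg.solve(K,[uv[0],uv[1],1.]);d=M@(d*[1,-1,-1]);return p,d/np.linalg.norm(d)
def plane(c,uv,z):
    p,d=ray(c,uv);return p+d*(z-p[2])/d[2]
def tri(c1,u1,c2,u2):
    p,d=ray(c1,u1);q,e=ray(c2,u2)
    s,t=np.linalg.lstsq(np.c_[d,-e],q-p,rcond=None)[0];a,b=p+s*d,q+t*e
    return (a+b)/2,np.linalg.norm(a-b)
def proj(c,X):
    K,p,M=c;v=(M.T@(np.array(X)-p))*[1,-1,-1];v=K@v;return v[:2]/v[2]
E
python3 - <<'E'
from h import *
a=cv2.imread("pics/top0.png");b=cv2.imread("pics/side0.png")
f=lambda i,x,y,w,h,s:cv2.resize(i[y:y+h,x:x+w],None,fx=s,fy=s,interpolation=cv2.INTER_CUBIC)
A=f(a,220,210,60,85,3.5);B=f(a,355,190,75,85,3.5);C=f(b,220,150,200,150,4)
top=np.hstack([A,B]);W=800
pad=np.zeros((298,W,3),np.uint8);h=min(298,top.shape[0]);pad[:h,:top.shape[1]]=top[:h]
C2=f(b,225,155,75,95,3.1);C3=f(b,275,285,130,100,3.1)
bot=np.zeros((300,W,3),np.uint8);x=0
for q in(C2,C3): hh=min(300,q.shape[0]);bot[:hh,x:x+q.shape[1]]=q[:hh];x+=q.shape[1]+10
cv2.imwrite("pics/crop1.png",np.vstack([pad,bot]))
t=cam("top");s=cam("side")
# bright bar on rest
hsv=cv2.cvtColor(a,cv2.COLOR_BGR2HSV);m=((hsv[...,2]>170)&(hsv[...,1]<50)).astype(np.uint8)
n,l,st,ce=cv2.connectedComponentsWithStats(m)
for i in range(1,n):
    if st[i,4]>60 and 340<ce[i,0]<500 and 190<ce[i,1]<360:
        p=np.argwhere(l==i)[:,::-1].astype(np.float32);r=cv2.minAreaRect(p);bx=cv2.boxPoints(r)
        print(np.round(r[0],1),np.round(r[1],1),[np.round(plane(t,q,.04),4).tolist() for q in bx])
print(plane(t,(387,277),.04),plane(t,(386,199),.04),plane(t,(320,284),.085),plane(t,(322,233),.024))
E
```

```text
[386.5 242.5] [65.  7.] [[0.6489, -0.1484, 0.04], [0.649, -0.1665, 0.04], [0.4811, -0.1649, 0.04], [0.4809, -0.1471, 0.04]]
[467.2 286.9] [ 5.2 45.2] [[0.401, -0.3334, 0.04], [0.5092, -0.3734, 0.04], [0.505, -0.3856, 0.04], [0.3969, -0.3455, 0.04]]
[404.4 322.7] [47.2  5.6] [[0.4069, -0.1624, 0.04], [0.4147, -0.1745, 0.04], [0.3168, -0.2371, 0.04], [0.3091, -0.2251, 0.04]]
[ 0.47592681 -0.15721111  0.04      ] [ 0.67786495 -0.15640087  0.04      ] [0.4555115  0.01319137 0.085     ] [0.58979967 0.00894481 0.024     ]
```

View pics/crop1.png

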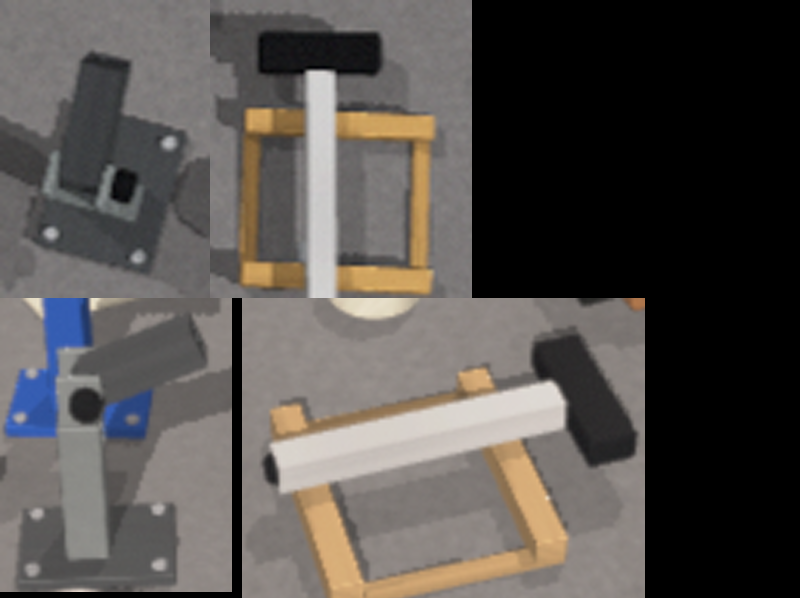

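The crop confirms it. The bar on the rest has its black nose towards the robot, at crop (270,467). The large grey stand has its mouth at the upper right of the socket. Now the stand geometry.

```bash
python3 - <<'E'
from h import *
t=cam("top");s=cam("side")
A=lambda x,y:(220+x/3.5,210+y/3.5)
C=lambda x,y:(225+x/3.1,155+(y-298)/3.1)
bol=[plane(t,A(*q),.01) for q in((52,233),(138,257),(168,143))]
sb=[plane(s,C(*q),.01) for q in((37,514),(32,569),(159,565),(159,509))]
print(np.round(bol,4),np.round(sb,4),sep="\n")
print("centre",(bol[0]+bol[2])/2,np.mean(sb,0))
d=bol[2]-bol[1];print("yaw",np.degrees(np.arctan2(d[1],d[0])),"side",[np.degrees(np.arctan2(*(e[[1,0]]))) for e in(sb[3]-sb[0],sb[2]-sb[1])])
print("corner",tri(t,A(130,63),s,C(190,315)))
print("hinge side knob",[ (z,plane(s,C(86,405),z)) for z in(.14,)])
E
```

```text
[[0.4746 0.2368 0.01  ]
 [0.4573 0.1718 0.01  ]
 [0.5431 0.151  0.01  ]]
[[0.474  0.2379 0.01  ]
 [0.4569 0.1732 0.01  ]
 [0.5424 0.1509 0.01  ]
 [0.56   0.2172 0.01  ]]
centre [0.50886205 0.19391158 0.01      ] [0.50831919 0.19478728 0.01      ]
yaw -13.606295767074014 side [np.float64(-13.568535721050136), np.float64(-14.627429433036145)]
corner (array([0.57426508, 0.15604242, 0.20048645]), np.float64(0.005446578812264235))
hinge side knob [(0.14, array([0.5013799 , 0.16557015, 0.14      ]))]
```

drive_tool([
  [0.094,[0.0,0.0,-0.05],[0,0,-0.187]],
  [0.06,[0.0,0.0,-0.05],[0,0,-0.37]],
  [0.06,[0.0,0.0,-0.05],[0,0,-0.43]],
  [0.06,[0,0,-0.05],[0,0,-0.43]],
])

```text
time: 0.6
tool_pos: [0.2296, 0.4996, 0.28]
ee_rot: [-3.141, -0.0, 3.14]
wrist_force: [0.4, 0.6, -1.0]
width: 0.0673
finger_force: 0.0
```

drive_tool([
  [0.06,[-0.148,-0.328,0.0],[0,0,0]],
  [0.06,[-0.148,-0.328,0.0],[0,0,0]],
  [0.06,[-0.148,-0.328,0.0],[0,0,0]],
  [0.06,[-0.148,-0.328,0.0],[0,0,0]],
  [0.06,[-0.148,-0.328,0.0],[0,0,0]],
])

```text
time: 1.23
tool_pos: [0.3582, 0.213, 0.2802]
ee_rot: [3.142, 0.0, 3.14]
wrist_force: [0.4, 0.2, -0.0]
width: 0.0601
finger_force: 0.0
```

drive_tool([
  [0.06,[-0.12,-0.33,0.03],[0,0,0]],
  [0.06,[-0.12,-0.33,0.03],[0,0,0]],
  [0.06,[-0.12,-0.33,0.03],[0,0,0]],
  [0.06,[-0.12,-0.33,0.03],[0,0,0]],
  [0.06,[-0.12,-0.33,0.03],[0,0,0]],
])

```text
time: 1.85
tool_pos: [0.4643, -0.0799, 0.2535]
ee_rot: [3.141, 0.0, 3.139]
wrist_force: [0.7, 0.7, 0.2]
width: 0.0602
finger_force: 0.0
```

```bash
python3 - <<'E'
from h import *
for n in("wrist","side"): cv2.imwrite(f"pics/{n}1.png",imaging.snapshot(n)[...,::-1])
a,b=cv2.imread("pics/wrist1.png"),cv2.imread("pics/side1.png")
o=robot.get_obs();print(o["tool_pos"],o["ee_rot"]);c=imaging.get_calibration("wrist");print(c)
b=cv2.resize(b[140:260,220:310],None,fx=4,fy=4,interpolation=cv2.INTER_CUBIC)
p=np.zeros((480,1000,3),np.uint8);p[:,:640]=a;p[:,640:]=b
cv2.imwrite("pics/m1.png",cv2.resize(p,None,fx=.8,fy=.8))
E
```

```text
[ 0.46443307 -0.08287611  0.25167512] [-3.14056985 -0.00351045  3.13184787]
{'intrinsics': array([[359.68385853,   0.        , 319.12122359],
       [  0.        , 359.68385853, 238.53390784],
       [  0.        ,   0.        ,   1.        ]]), 'position': array([ 0.38383251, -0.08159096,  0.40625452]), 'rotation': array([-2.78470472e-01,  1.70334457e-04,  1.56122312e+00])}
```

View pics/m1.png

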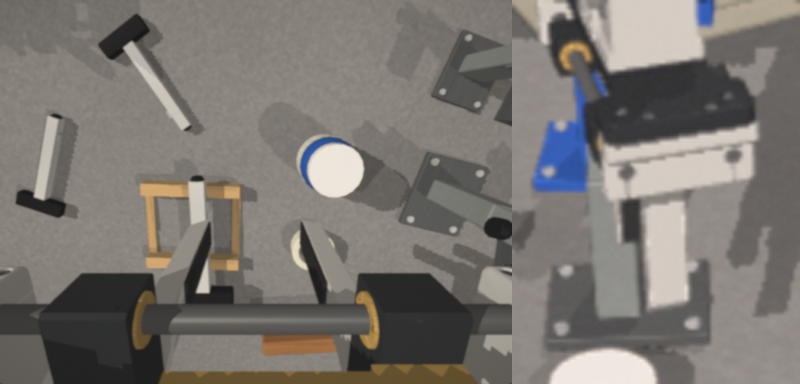

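The wrist view shows the bar's nose at (247,222) in full-image pixels, between the battens and clear of the fingers. The tub and tape sit to its right.

drive_tool([
  [0.046,[-0.062,-0.076,0.12],[0,0,0]],
  [0.046,[-0.062,-0.076,0.12],[0,0,0]],
  [0.046,[-0.062,-0.076,0.12],[0,0,0]],
  [0.046,[-0.062,-0.076,0.12],[0,0,0]],
])

```text
time: 2.45
tool_pos: [0.5247, -0.1532, 0.1308]
ee_rot: [3.139, -0.006, 3.139]
wrist_force: [-1.2, 0.7, 0.7]
width: 0.0458
finger_force: 0.0
```

```bash
python3 - <<'E'
from h import *
o=robot.get_obs();c=cam("wrist");a=imaging.snapshot("wrist");cv2.imwrite("pics/wrist2.png",a[...,::-1])
print(o["tool_pos"],o["ee_rot"],c[1])
t=cam("top");print("m1 tip z.03",plane((c[0],np.array([.38383,-.08159,.40625]),R.from_euler("xyz",[-.27847,.00017,1.56122]).as_matrix()),(247,222),.03))
g=a[...,::-1];m=((a.min(2)>140)&(np.ptp(a.astype(int),axis=2)<25)).astype(np.uint8)
n,l,st,ce=cv2.connectedComponentsWithStats(m)
for i in range(1,n):
    if st[i,4]>200: print(st[i],ce[i].round(),)
cv2.imwrite("pics/w2c.png",cv2.resize(g[0:400,160:480],None,fx=1.5,fy=1.5))
E
```

```text
[ 0.52469476 -0.15323142  0.1307715 ] [ 3.13867051 -0.00617304  3.13945861] [ 0.44449829 -0.15317724  0.28556589]
m1 tip z.03 [ 0.47218964 -0.15995425  0.03      ]
[ 225    0   74   90 2265] [263.  42.]
[   3   60   42  166 3402] [ 23. 142.]
[ 549   93   91  117 7493] [604. 155.]
[ 296  186   31  194 5374] [311. 280.]
[ 598  334   42   46 1389] [620. 357.]
[586 419  54  24 750] [618. 428.]
```

View pics/w2c.png

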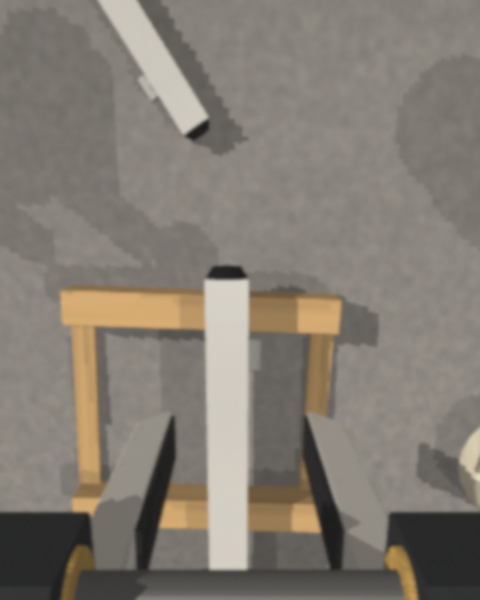

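The crop shows the button on the +y side, at crop (255,355) or full (329,237). The nose end is at crop (227,267) or full (311,178).

```bash
python3 - <<'E'
from h import *
c=cam("wrist")
for q,z in(((311.3,178),.03),((328,236.7),.0345),((328,227.3),.0345),((328,246.6),.0345),((297,186.5),.04),((325.5,186.5),.04),((298.5,375),.04),((325,375),.04)):print(q,plane(c,q,z).round(4))
E
```

```text
(311.3, 178) [ 0.4738 -0.1578  0.03  ]
(328, 236.7) [ 0.5159 -0.1458  0.0345]
(328, 227.3) [ 0.5088 -0.1459  0.0345]
(328, 246.6) [ 0.5235 -0.1458  0.0345]
(297, 186.5) [ 0.4785 -0.1675  0.04  ]
(325.5, 186.5) [ 0.4785 -0.1479  0.04  ]
(298.5, 375) [ 0.6297 -0.169   0.04  ]
(325, 375) [ 0.6298 -0.1477  0.04  ]
```

drive_tool([
  [0.046,[-0.002,-0.0045,0.05],[0,0,0]],
  [0.046,[-0.002,-0.0045,0.095],[0,0,0]],
  [0.046,[-0.002,-0.0045,0.095],[0,0,0]],
])

```text
time: 2.88
tool_pos: [0.5258, -0.1564, 0.0371]
ee_rot: [3.139, -0.005, 3.142]
wrist_force: [-0.4, 0.4, 0.1]
width: 0.046
finger_force: 0.0
```

drive_tool([
  [0.005,[0,0,0],[0,0,0]],
  [0.005,[0,0,0],[0,0,0]],
  [0.005,[0,0,0],[0,0,0]],
  [0.005,[0,0,0],[0,0,0]],
  [0.005,[0,0,0],[0,0,0]],
])

```text
time: 3.5
tool_pos: [0.5299, -0.1598, 0.0418]
ee_rot: [-3.139, 0.005, 3.141]
wrist_force: [-0.8, -1.1, 6.9]
width: 0.0196
finger_force: 30.0
```

Width is 19.6 mm, so the button is flush. Lifting.

drive_tool([
  [0.005,[0,0,-0.03],[0,0,0]],
  [0.005,[0,0,-0.08],[0,0,0]],
  [0.005,[0,0,-0.14],[0,0,0]],
  [0.005,[0,0,-0.2],[0,0,0]],
  [0.005,[0,0,-0.2],[0,0,0]],
])

```text
time: 4.12
tool_pos: [0.5304, -0.1594, 0.246]
ee_rot: [-3.137, 0.012, 3.141]
wrist_force: [-0.1, -0.3, -1.9]
width: 0.0196
finger_force: 30.0
```

```bash
python3 - <<'E'
from h import *
for i in range(3):
    o=robot.get_obs();print(o["tool_pos"].round(4),o["ee_rot"].round(3),o["wrist_force"].round(1),o["wrist_torque"].round(2),o["width"])
    side=imaging.snapshot("side")
cv2.imwrite("pics/side2.png",side[...,::-1]);cv2.imwrite("pics/top2.png",imaging.snapshot("top")[...,::-1])
a,b=cv2.imread("pics/top2.png"),cv2.imread("pics/side2.png")
A=cv2.resize(a[205:295,220:290],(420,540),interpolation=cv2.INTER_CUBIC)
B=cv2.resize(b[150:240,235:298],(378,540),interpolation=cv2.INTER_CUBIC)
cv2.imwrite("pics/c2.png",np.hstack([A,B]))
E
```

```text
[ 0.5304 -0.1594  0.246 ] [-3.137  0.012  3.141] [-0.1 -0.3 -1.9] [ 0.03  0.1  -0.03] 0.019593590236896802
[ 0.529  -0.1588  0.2419] [-3.14   0.005  3.141] [ 0.8 -0.2 -2.8] [-0.01  0.09  0.07] 0.020199340170742732
[ 0.5279 -0.1584  0.2389] [3.141 0.    3.141] [ 0.3  1.2 -2.8] [0.02 0.06 0.06] 0.01954985156217201
```

View pics/c2.png

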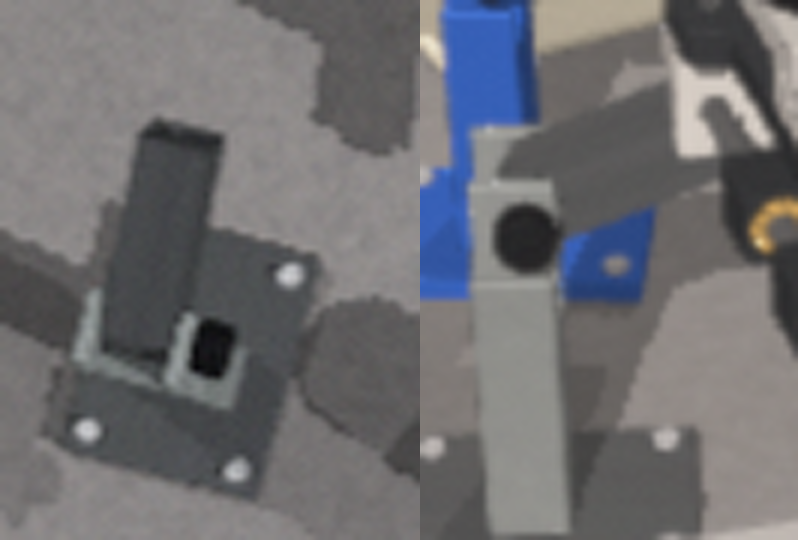

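```bash
python3 - <<'E'
from h import *
t=cam("top");s=cam("side")
y=np.radians(-14.3);d=np.array([np.cos(y),np.sin(y),0]);n=np.array([-np.sin(y),np.cos(y),0]);O=np.array([.5086,.1943,.14])
def vp(c,uv,off):
    p,r=ray(c,uv);k=((O+off*n-p)@n)/(r@n);X=p+k*r-O;return np.array([X@d,X[2]])
C1=lambda x,y:(225+x/3.1,155+(y-298)/3.1)
C2=lambda x,y:(235+(x-420)/6,150+y/6)
T2=lambda x,y:(220+x/6,205+y/6)
ang=lambda v:np.degrees(np.arctan2(v[1],v[0]))
for nm,P,Q in(("c1 low",C1(105,400),C1(208,362)),("c2 low",C2(565,235),C2(715,187))):
    a,b=vp(s,P,-.0143),vp(s,Q,-.0143);print(nm,a,b,ang(b-a))
b=vp(s,C1(208,362),-.0143);print("low near corner",b,np.linalg.norm(b),ang(b)+9.9)
print("c1 near top corner",[(q,vp(s,C1(*q),-.0143),ang(vp(s,C1(*q),-.0143))-9.9) for q in((190,315),)])
for q,o in(((138,140),.0143),((220,153),-.0143)):
    p,r=ray(t,T2(*q))
    v=vp(t,T2(*q),o);print("top view",v,v@[1,0]);
    # along for heights
    for z in(.18,.19): X=plane(t,T2(*q),z)-O;print(z,X@d,X@n)
print([np.round((82.*np.cos(a)-14.3*np.sin(a),82*np.sin(a)+14.3*np.cos(a)),1) for a in np.radians([20,22,24,26,28])])
print("knob",vp(s,C1(86,405),-.028))
E
```

```text
c1 low [ 0.01206848 -0.00596212] [0.08139623 0.02086349] 21.153403531670047
c2 low [ 0.01251941 -0.00904199] [0.06480478 0.00832793] 18.37719592526103
low near corner [0.08139623 0.02086349] 0.0840275683112945 24.276549776550787
c1 near top corner [((190, 315), array([0.07043213, 0.05648285]), np.float64(28.827771236522764))]
top view [0.06908447 0.03837157] 0.06908447079771987
0.18 0.06892976752667956 0.013984697514823629
0.19 0.06797974977165835 0.012048455591136036
top view [0.07415407 0.01880365] 0.07415407017398633
0.18 0.07207865235266399 -0.017781416641840044
0.19 0.07109951290550003 -0.01942387741818005
[array([72.2, 41.5]), array([70.7, 44. ]), array([69.1, 46.4]), array([67.4, 48.8]), array([65.7, 51.1])]
knob [ 6.09049418e-06 -9.95556945e-04]
```

```bash
cat >> h.py <<'E'
O=np.array([.5086,.1943,.14])
def frame(yaw,th):
    yaw,th=np.radians([yaw,th]);d=np.array([np.cos(yaw),np.sin(yaw),0]);z=np.array([0,0,1.])
    bx=np.cos(th)*d+np.sin(th)*z;bz=-np.sin(th)*d+np.cos(th)*z;return bx,np.cross(bz,bx),bz
def tcp_for(tip_out,grip,yaw,th,O=O):
    bx,by,bz=frame(yaw,th);return O+bx*(.082+tip_out+grip)+bz*.006,np.c_[-bx,by,-bz]
def go(P,T):
    o=robot.get_obs();A=R.from_euler("xyz",o["ee_rot"]).as_matrix()
    print("shift",(A.T@(P-o["tool_pos"])).round(4),"rot",R.from_matrix(A.T@T).as_rotvec().round(4),"at",o["tool_pos"].round(4),o["ee_rot"].round(4),o["wrist_force"].round(1))
E
python3 - <<'E'
from h import *
go(*tcp_for(.04,.052,-14.3,23))
E
```

```text
shift [-0.1344  0.3134  0.0226] rot [ 0.0514 -0.4042  0.2451] at [ 0.527  -0.158   0.2361] [ 3.1395 -0.0046  3.1407] [ 0.7 -0.2 -2.8]
```

drive_tool([
  [0.005,[-0.06,0.0,-0.01],[0.01,-0.1,0.06]],
  [0.005,[-0.12,0.03,-0.01],[0.02,-0.2,0.12]],
  [0.005,[-0.134,0.09,-0.01],[0.04,-0.3,0.18]],
  [0.005,[-0.134,0.15,-0.01],[0.051,-0.404,0.245]],
  [0.005,[-0.134,0.2,-0.01],[0.051,-0.404,0.245]],
])

```text
time: 4.95
tool_pos: [0.6585, 0.0442, 0.2425]
ee_rot: [-3.139, 0.396, 2.894]
wrist_force: [0.6, -0.9, -1.9]
width: 0.0196
finger_force: 30.0
```

```bash
python3 - <<'E'
from h import *
imaging.snapshot("top");imaging.snapshot("top")
go(*tcp_for(.04,.052,-14.3,23))
E
```

```text
shift [0.0344 0.1053 0.0189] rot [ 0.0029 -0.003   0.0069] at [0.6599 0.0473 0.2443] [3.1416 0.3984 2.8995] [ 0.7 -0.  -1.9]
```

drive_tool([
  [0.005,[0.0,0.055,0.01],[0.002,0,0.004]],
  [0.005,[0.01,0.095,0.019],[0.003,-0.003,0.007]],
  [0.005,[0.034,0.105,0.019],[0.003,-0.003,0.007]],
  [0.005,[0.034,0.105,0.019],[0.003,-0.003,0.007]],
  [0.005,[0.034,0.105,0.019],[0.003,-0.003,0.007]],
])

```text
time: 5.68
tool_pos: [0.6653, 0.1479, 0.2169]
ee_rot: [-3.14, 0.408, 2.884]
wrist_force: [-0.0, -0.8, -2.2]
width: 0.0196
finger_force: 30.0
```

```bash
python3 - <<'E'
from h import *
b=imaging.snapshot("side");w=imaging.snapshot("wrist")
cv2.imwrite("pics/side3.png",b[...,::-1]);cv2.imwrite("pics/wrist3.png",w[...,::-1])
go(*tcp_for(.04,.052,-14.3,23))
B=cv2.resize(b[120:240,220:340,::-1],(400,400),interpolation=cv2.INTER_CUBIC);W=cv2.resize(w[60:460,160:480,::-1],(400,500),interpolation=cv2.INTER_CUBIC)
p=np.zeros((500,800,3),np.uint8);p[:400,:400]=B;p[:,400:]=W;cv2.imwrite("pics/c3.png",p)
E
```

```text
shift [0.0074 0.0063 0.0018] rot [-0.0041  0.0082 -0.008 ] at [0.6658 0.1477 0.2181] [-3.141   0.4096  2.8833] [-0.4 -0.5 -2.4]
```

View pics/c3.png

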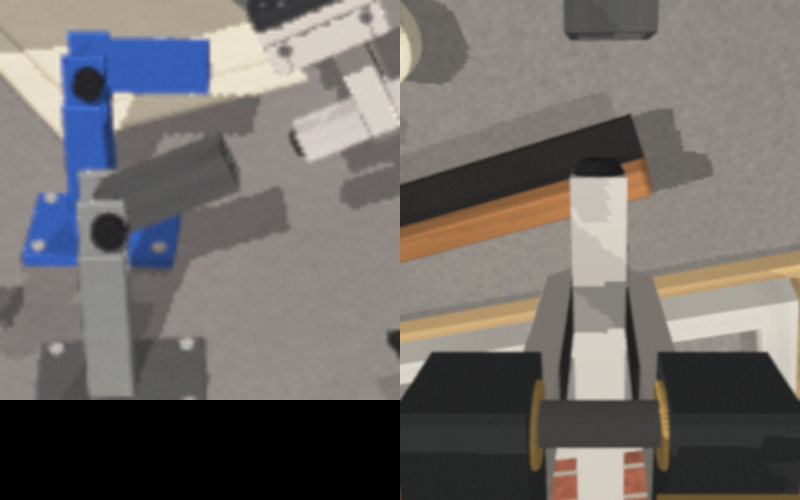

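The left panel (side) shows the socket's near-lower mouth corner at (238,187) and the bar's shoulder at (307,160). The right panel (wrist) shows the mouth centred at crop column 611 and the bar at 599, so the bar must move about 4 mm to +y.

```bash
python3 - <<'E'
from h import *
s=cam("side");bx,n,bz=frame(-14.3,0);d=bx
C=lambda x,y:(220+x*.3,120+y*.3)
def vp(uv,off,c=s):
    p,r=ray(c,uv);k=((O+off*n-p)@n)/(r@n);X=p+k*r-O;return np.array([X@d,X[2]])
ang=lambda v:np.degrees(np.arctan2(v[1],v[0]))
L=-.0025
a,b=vp(C(130,228),L-.0143),vp(C(238,187),L-.0143);print("sock low",a,b,ang(b-a),"corner ang",ang(b)+9.9,np.linalg.norm(b))
u=vp(C(222,137),L-.0143);print("near top corner?",u,ang(u)-9.9, np.linalg.norm(u))
L=-.0063
p,q=vp(C(307,161),L-.01),vp(C(352,144),L-.01);print("bar low",p,q,ang(q-p))
o=robot.get_obs();A=R.from_euler("xyz",o["ee_rot"]).as_matrix();G=o["tool_pos"]+.006*A[:,2]
low=G+A[:,0]*(.052-.005)+A[:,2]*.01-A[:,1]*.01-O;print("bar low shoulder by FK",low@d,low@n,low[2],"tilt",np.degrees(np.arcsin(-A[2,0])),"yaw",np.degrees(np.arctan2(-A[1,0],-A[0,0])))
# wrist
w=imaging.snapshot("wrist") if 0 else cv2.imread("pics/wrist3.png")
c=cam("wrist");g=cv2.cvtColor(w,cv2.COLOR_BGR2GRAY)
for r in(62,70,78,86): 
    row=cv2.GaussianBlur(g[r-1:r+2].astype(np.float32).mean(0,keepdims=True),(5,1),0)[0];dd=np.diff(row)
    x=np.arange(270,390);print(r,"L",270+np.argmin(dd[270:320]),"R",335+np.argmax(dd[335:390]))
for r in(205,215,225):
    dd=np.diff(g[r].astype(float));print(r,"bar",270+np.argmax(dd[270:315]),325+np.argmin(dd[325:370]))
print("cam in tool",A.T@(c[1]-o["tool_pos"]),R.from_matrix(A.T@c[2]).as_euler("xyz").round(4))
E
```

```text
sock low [ 0.01238618 -0.00564468] [0.07990464 0.02130488] 21.759095741649148 corner ang 24.82939186415667 0.0826961288212558
near top corner? [0.07099712 0.0564383 ] 28.582520547656898 0.09069659893639925
bar low [0.12234346 0.03781189] [0.14971929 0.04868148] 21.655574386996317
bar low shoulder by FK 0.12698380698651954 -0.015992288281567225 0.04471490611149301 tilt 23.47014639298258 yaw -14.799767895052259
62 L 290 R 366
70 L 290 R 366
78 L 290 R 366
86 L 291 R 364
205 bar 295 341
215 bar 295 341
225 bar 295 341
cam in tool [ 0.08126912  0.00045111 -0.15414429] [2.8598e+00 5.0000e-04 1.5708e+00]
```

```bash
python3 - <<'E'
from h import *
for i in range(3):
    w=imaging.snapshot("wrist");o=robot.get_obs();print(o["time"],o["tool_pos"].round(4),o["ee_rot"].round(4))
cv2.imwrite("pics/wrist4.png",w[...,::-1])
g=cv2.cvtColor(w,cv2.COLOR_RGB2GRAY)
print(g[180:300:5,286:356:2])
E
```

```text
5.825 [0.6658 0.1478 0.2184] [-3.1412  0.4099  2.8831]
5.875 [0.6658 0.1479 0.2185] [-3.1414  0.41    2.8831]
5.925 [0.6657 0.1481 0.2185] [-3.1415  0.4099  2.8834]
[[ 43  44  45  44  44  44  45  44  44  45  46  45  44  44  43  42  43  44
   44  43  43  44  44  44  43  43  43  44  43  44  44  44  42  49  86]
 [ 46  45  45  45  44  46  45  46  46  45  43  41  40  37  36  38  35  36
   36  36  35  36  37  39  41  41  41  41  40  40  41  45  51  55  71]
 [ 44  45  45  47  45  44  43  43  40  36  35  34  36  34  33  33  33  33
   33  31  29  30  30  27  30  58  86  99 106 109 110 111 108  96  86]
 [ 42  43  42  40  42  45  56  43  35  35  36  36  36  33  35  34  34  32
   34  31  31  27  29  28  27  35  69 103 106 106 108 112 114 106  92]
 [ 41  40  42  42  44  82 105  90  76  65  56  55  53  54  50  50  49  48
   50  50  53  56  58  69  79  88 105 122 137 143 144 144 143 137 122]
 [ 90 101 106 109 118 168 195 195 196 196 196 196 195 196 195 195 195 196
  195 195 198 209 214 214 214 214 213 207 159 136 136 137 136 135 128]
 [107 105 106 107 116 165 195 195 195 196 196 195 196 196 195 195
[... 1845 characters left out ...]
 173 189 189 190 189 189 190 189 189 190 190 190
  189 190 189 189 190 190 190 188 189 166 119 124 136 138 138 135 131]
 [117 116 116 116 116 123 168 189 190 190 189 190 189 189 189 190 189 190
  189 189 189 190 189 189 190 189 189 166 117 115 116 116 116 117 116]
 [115 117 117 116 115 107 150 188 189 190 189 190 189 190 190 190 189 190
  188 190 187 168 152 150 150 150 150 135 112 115 116 115 116 117 116]
 [116 116 117 116 114  92 138 141 130 129 128 130 129 129 129 128 129 130
  129 130 133 131 129 129 128 129 128 109  88 113 116 116 116 116 116]
 [116 116 116 116 113  70 106 145 138 130 129 130 129 129 129 128 129 129
  129 128 129 129 129 129 129 129 128 100  59 105 116 116 117 117 116]]
```

The wrist pixels and the side view agree on the held bar's offset. Its axis sits about 5 mm too low and 4 mm short in +y, with the tip about 43 mm out. Correcting and closing in.

drive_tool([
  [0.005,[0.0,0.0038,-0.005],[0,0,0]],
  [0.005,[0.015,0.0038,-0.005],[0,0,0]],
  [0.005,[0.03,0.0038,-0.005],[0,0,0]],
  [0.005,[0.03,0.0038,-0.005],[0,0,0]],
  [0.005,[0.03,0.0038,-0.005],[0,0,0]],
])

```text
time: 6.55
tool_pos: [0.6378, 0.1603, 0.211]
ee_rot: [-3.141, 0.41, 2.885]
wrist_force: [0.2, 0.1, -1.9]
width: 0.0195
finger_force: 30.0
```

```bash
python3 - <<'E'
from h import *
for i in range(3): b=imaging.snapshot("side");o=robot.get_obs();print(o["tool_pos"].round(4),o["ee_rot"].round(4),o["wrist_force"].round(1))
w=imaging.snapshot("wrist")
cv2.imwrite("pics/side5.png",b[...,::-1]);cv2.imwrite("pics/wrist5.png",w[...,::-1])
B=cv2.resize(b[145:205,235:315,::-1],(800,600),interpolation=cv2.INTER_CUBIC);
B=cv2.resize(b[145:205,245:305,::-1],(480,480),interpolation=cv2.INTER_CUBIC);W=cv2.resize(w[60:300,240:400,::-1],(320,480),interpolation=cv2.INTER_CUBIC)
cv2.imwrite("pics/c5.png",np.hstack([B,W]))
E
```

```text
[0.638  0.1602 0.2111] [-3.1414  0.4101  2.8847] [-0.2 -0.5 -1.5]
[0.638  0.1602 0.211 ] [-3.1415  0.41    2.8846] [ 1.2 -0.5 -2.4]
[0.638  0.1601 0.211 ] [-3.1414  0.4098  2.8845] [ 0.3  1.1 -2.1]
```

View pics/c5.png

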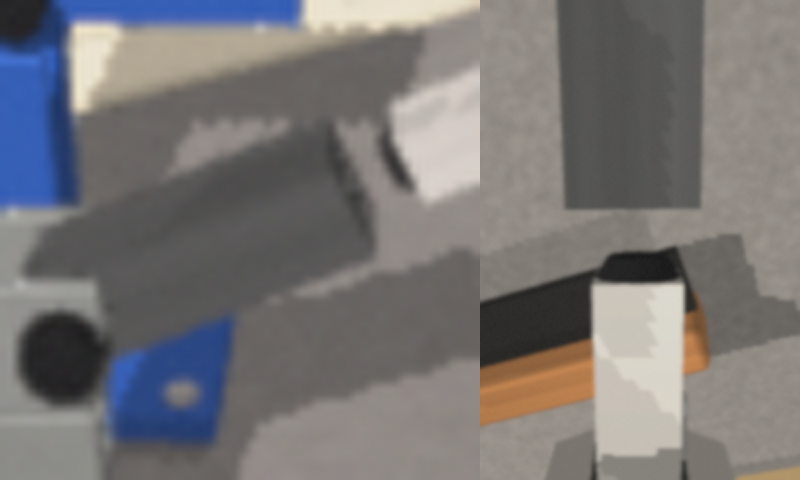

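The side panel shows the bar slightly high, with its mid-line at y=152 against the socket's extrapolated 163 in the crop. The wrist panel shows the mouth rim at crop row 208 and columns 565–702, and the bar at 593–685. I'll refine the wrist edges numerically.

```bash
cat >> h.py <<'E'
def edge(row,lo,hi,sg):
    d=sg*np.diff(row)[lo:hi];d=np.clip(d,0,None);k=np.argmax(d);s=slice(max(0,k-3),k+4);return lo+.5+np.average(np.arange(len(d))[s],weights=d[s]+1e-9)
def edges(g,rows,l,r,sg):
    out=[]
    for q in rows:
        row=cv2.GaussianBlur(g[q-1:q+2].astype(np.float32).mean(0,keepdims=True),(3,1),0)[0]
        out.append((q,edge(row,*l,sg),edge(row,*r,-sg)))
    out=np.array(out);pl=np.polyfit(out[:,0],out[:,1],1);pr=np.polyfit(out[:,0],out[:,2],1);return pl,pr
def lat(pl,pr,row,W,v0=238.53,u0=319.12,f=359.68):
    a,b=np.polyval(pl,row),np.polyval(pr,row);dep=f*W/(b-a);v=(v0-row)/f
    return dict(row=row,w=round(b-a,2),y=round(1e3*((a+b)/2-u0)*dep/f+.45,2),x=round(81.3+1e3*dep*(-.277+.961*v),1),z=round(-154.1+1e3*dep*(.961+.277*v),1))
E
python3 - <<'E'
from h import *
g=cv2.cvtColor(cv2.imread("pics/wrist5.png"),cv2.COLOR_BGR2GRAY)
s=edges(g,range(20,160,4),(268,300),(335,365),-1)
b=edges(g,range(206,272,3),(285,310),(330,352),1)
for r in(20,60,160):print("sock",lat(*s,r,.0286))
for r in(205,240,270):print("bar",lat(*b,r,.02))
print(g[150:200:2,318],g[225,285:355:1])
E
```

```text
sock {'row': 20, 'w': np.float64(78.97), 'y': np.float64(-0.83), 'x': np.float64(121.3), 'z': np.float64(-7.0)}
sock {'row': 60, 'w': np.float64(75.5), 'y': np.float64(-0.91), 'x': np.float64(108.5), 'z': np.float64(-4.4)}
sock {'row': 160, 'w': np.float64(66.85), 'y': np.float64(-1.18), 'x': np.float64(71.0), 'z': np.float64(3.1)}
bar {'row': 205, 'w': np.float64(46.55), 'y': np.float64(0.17), 'x': np.float64(52.3), 'z': np.float64(-1.6)}
bar {'row': 240, 'w': np.float64(44.72), 'y': np.float64(0.22), 'x': np.float64(36.1), 'z': np.float64(0.3)}
bar {'row': 270, 'w': np.float64(43.16), 'y': np.float64(0.26), 'x': np.float64(21.1), 'z': np.float64(2.0)}
[ 84  84  85  83  84  83  84 103 125 126 126 125 126 125 124 126 125 113
  51  29  34  34  36  35  33] [ 42  43  41  42  42  43  41  41  40  50  88 141 181 195 197 196 196 196
 196 196 196 196 196 196 197 196 197 196 197 197 197 196 196 196 196 196
 196 196 196 199 204 211 214 215 215 214 215 215 215 215 214 215 215 215
 212 199 170 135 118 115 112 106  99  92  91  88  89  92  97 102]
```

```bash
python3 - <<'E'
from h import *
g=cv2.cvtColor(cv2.imread("pics/wrist5.png"),cv2.COLOR_BGR2GRAY)
for q in(10,30,50,70,90,110,130,150,158,210,220,230,240,250,260,270):
    r=g[q-1:q+2].astype(np.float32).mean(0)
    if q<200: print(q,edge(r,268,300,-1).round(1),edge(r,335,372,1).round(1))
    else: print(q,edge(r,285,310,1).round(1),edge(r,330,352,-1).round(1))
E
```

```text
10 276.1 361.5
30 274.1 370.2
50 277.3 351.8
70 278.2 351.4
90 279.0 351.2
110 279.8 350.8
130 280.7 350.5
150 281.4 350.4
158 281.7 349.9
210 295.5 341.7
220 295.6 341.5
230 295.5 341.2
240 296.3 341.0
250 296.5 340.8
260 296.5 340.5
270 297.2 340.5
```

drive_tool([
  [0.005,[0.0,-0.0012,0.003],[0,0,0]],
  [0.005,[0.006,-0.0012,0.003],[0,0,0]],
  [0.005,[0.012,-0.0012,0.003],[0,0,0]],
  [0.005,[0.017,-0.0012,0.003],[0,0,0]],
  [0.005,[0.017,-0.0012,0.003],[0,0,0]],
])

```text
time: 7.38
tool_pos: [0.6229, 0.1629, 0.201]
ee_rot: [-3.141, 0.409, 2.885]
wrist_force: [0.4, -0.1, -1.0]
width: 0.0196
finger_force: 30.0
```

drive_tool([
  [0.005,[0.004,0,0],[0,0,0]],
  [0.005,[0.008,0,0],[0,0,0]],
  [0.005,[0.008,0,0],[0,0,0]],
])

```text
time: 7.75
tool_pos: [0.6159, 0.1647, 0.1979]
ee_rot: [-3.141, 0.409, 2.885]
wrist_force: [-1.1, 0.6, -1.4]
width: 0.0194
finger_force: 30.0
```

No contact force. Check that the bar is really inside the mouth.

```bash
python3 - <<'E'
from h import *
b=imaging.snapshot("side");w=imaging.snapshot("wrist")
cv2.imwrite("pics/side6.png",b[...,::-1]);cv2.imwrite("pics/wrist6.png",w[...,::-1])
B=cv2.resize(b[145:205,245:305,::-1],(480,480),interpolation=cv2.INTER_CUBIC);W=cv2.resize(w[60:300,240:400,::-1],(320,480),interpolation=cv2.INTER_CUBIC)
cv2.imwrite("pics/c6.png",np.hstack([B,W]))
E
```

```text
(no output)
```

View pics/c6.png

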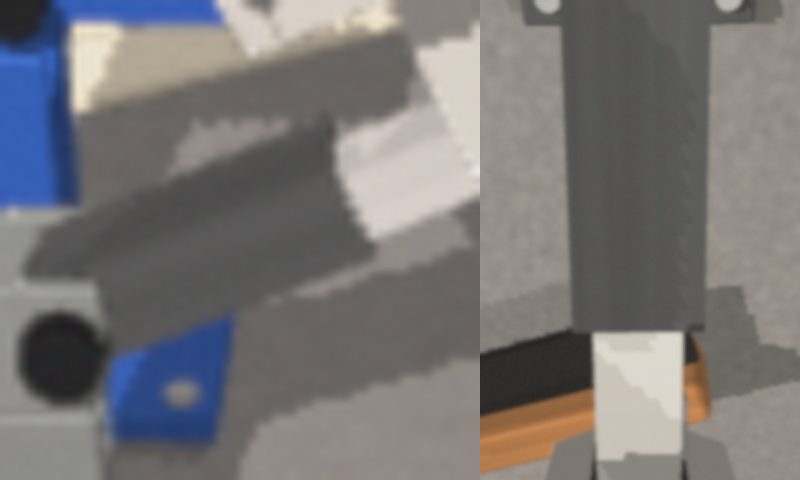

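The view shows the bar's shoulder inside the mouth and centred (bar 593–685, socket 573–704), about 14 mm deep. Pushing on, then checking the force.

drive_tool([
  [0.005,[0.004,0,0],[0,0,0]],
  [0.005,[0.008,0,0],[0,0,0]],
  [0.005,[0.012,0,0],[0,0,0]],
  [0.005,[0.015,0,0],[0,0,0]],
  [0.005,[0.015,0,0],[0,0,0]],
])

```text
time: 8.48
tool_pos: [0.6027, 0.1683, 0.1922]
ee_rot: [-3.141, 0.409, 2.885]
wrist_force: [-0.1, 0.5, -0.2]
width: 0.0194
finger_force: 30.0
```

drive_tool([
  [0.005,[0.003,0,0],[0,0,0]],
  [0.005,[0.006,0,0],[0,0,0]],
  [0.005,[0.009,0,0],[0,0,0]],
  [0.005,[0.009,0,0],[0,0,0]],
])

```text
time: 8.98
tool_pos: [0.595, 0.1699, 0.1888]
ee_rot: [-3.141, 0.41, 2.885]
wrist_force: [0.5, -1.6, 3.2]
width: 0.0196
finger_force: 30.0
```

drive_tool([
  [0.005,[0.002,0,0],[0,0,0]],
  [0.005,[0.004,0,0],[0,0,0]],
  [0.005,[0.005,0,0],[0,0,0]],
  [0.005,[0.005,0,0],[0,0,0]],
])

```text
time: 9.48
tool_pos: [0.5908, 0.1711, 0.1871]
ee_rot: [-3.141, 0.411, 2.885]
wrist_force: [1.6, -2.9, 6.5]
width: 0.0199
finger_force: 30.0
```

```bash
python3 - <<'E'
from h import *
w=imaging.snapshot("wrist");cv2.imwrite("pics/wrist7.png",w[...,::-1]);g=cv2.cvtColor(w,cv2.COLOR_RGB2GRAY)
o=robot.get_obs();print(o["tool_pos"].round(4),o["ee_rot"].round(4),o["wrist_force"].round(1),o["wrist_torque"].round(2))
print(g[250:300:2][:,[302,318,335]].T);print(g[230:300:4,[275,280,285,350,355,360]].T)
E
```

```text
[0.5908 0.1711 0.187 ] [-3.141   0.4105  2.8847] [ 1.  -3.3  5.6] [-0.51 -0.16 -0.17]
[[ 90  89  88  89  88  89  89  88  89  88  89  89  90  89  89  90  89  94
  154 201 189 144 149 158 161]
 [ 93  95  94  96  92  87  87  87  88  86  86  87  87  87  87  86  87  92
  146 141 139 139 139 140 139]
 [ 91  91  92  97  98  97  97  97  97  95  93  91  90  90  90  89  90  92
  132 143 139 139 139 139 139]]
[[137 130 132 132 133 124  45  44  47  46  48  47  43  71 134 129 126 126]
 [131 132 132 132 134  96  40  48  48  48  48  48  50 125 126 125 125 125]
 [126 121 124 125 125  74  48  51  50  50  49  49  91 124 125 125 126 124]
 [ 75  73  75  96  76  76  76  75  74  75  76  76  82  85 114 125 126 125]
 [128 113 112 110 111 111 110 114 109 111 112 108 112 126 126 125 125 126]
 [114 109 108 112 109 113 112 108 109 109 108 109 113 127 126 126 126 125]]
```

The rim is 6 mm ahead of the pads. The tip is about 43 mm deep with the key's front inside and only small forces. Two more mm, then release and regrip further back.

drive_tool([
  [0.005,[0.002,0,0],[0,0,0]],
  [0.005,[0.003,0,0],[0,0,0]],
  [0.005,[0.003,0,0],[0,0,0]],
  [0.024,[0.003,0,0],[0,0,0]],
  [0.05,[0.003,0,0],[0,0,0]],
])

```text
time: 10.15
tool_pos: [0.5866, 0.1726, 0.1831]
ee_rot: [-3.141, 0.405, 2.885]
wrist_force: [-0.5, -0.9, 0.3]
width: 0.0305
finger_force: 0.0
```

drive_tool([
  [0.05,[0,0,0],[0,0,0]],
  [0.05,[-0.025,0,0.004],[0,0,0]],
  [0.05,[-0.053,0,0.007],[0,0,0]],
  [0.05,[-0.053,0,0.007],[0,0,0]],
  [0.05,[-0.053,0,0.007],[0,0,0]],
])

```text
time: 10.78
tool_pos: [0.6367, 0.1592, 0.1988]
ee_rot: [-3.141, 0.407, 2.885]
wrist_force: [1.1, -0.1, 0.1]
width: 0.0501
finger_force: 0.0
```

```bash
python3 - <<'E'
from h import *
b=imaging.snapshot("side");w=imaging.snapshot("wrist")
o=robot.get_obs();print(o["tool_pos"].round(4),o["ee_rot"].round(4),o["wrist_force"].round(1),o["width"])
cv2.imwrite("pics/side8.png",b[...,::-1]);cv2.imwrite("pics/wrist8.png",w[...,::-1])
B=cv2.resize(b[110:210,235:335,::-1],(450,450),interpolation=cv2.INTER_CUBIC);W=cv2.resize(w[60:360,205:435,::-1],(345,450),interpolation=cv2.INTER_CUBIC)
cv2.imwrite("pics/c8.png",np.hstack([B,W]))
E
```

```text
[0.6365 0.1594 0.199 ] [-3.1407  0.4076  2.8856] [ 0.4 -0.7  0.9] 0.05021672180092922
```

View pics/c8.png

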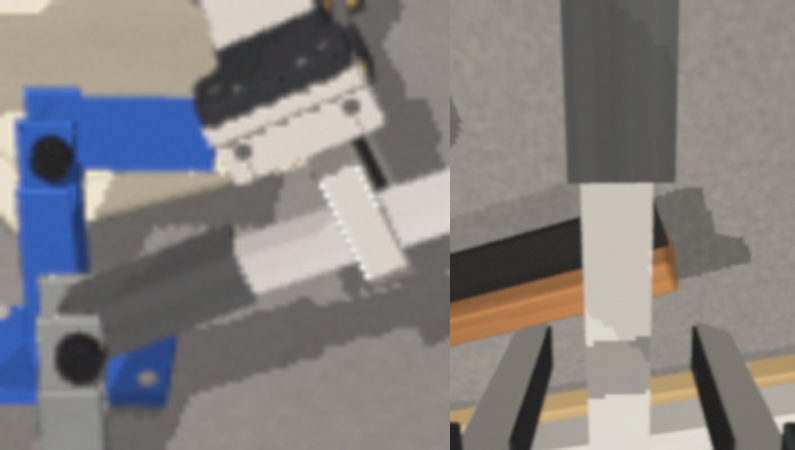

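The arm stays in the socket and hangs slightly. The fingers straddle the bar about 109 mm from the tip. Grip and push home.

drive_tool([
  [0.005,[0,0,0],[0,0,0]],
  [0.005,[0,0,0],[0,0,0]],
  [0.005,[0,0,0],[0,0,0]],
  [0.005,[0,0,0],[0,0,0]],
  [0.005,[0,0,-0.002],[0,0,0]],
])

```text
time: 11.5
tool_pos: [0.6368, 0.1585, 0.2008]
ee_rot: [-3.139, 0.409, 2.885]
wrist_force: [3.6, -2.3, -4.2]
width: 0.0197
finger_force: 30.0
```

drive_tool([
  [0.005,[0.004,0,0],[0,0,0]],
  [0.005,[0.008,0,0],[0,0,0]],
  [0.005,[0.012,0,0],[0,0,0]],
  [0.005,[0.015,0,0],[0,0,0]],
  [0.005,[0.015,0,0],[0,0,0]],
])

```text
time: 12.12
tool_pos: [0.6255, 0.1614, 0.1971]
ee_rot: [-3.14, 0.415, 2.885]
wrist_force: [5.6, -4.4, -1.7]
width: 0.0199
finger_force: 30.0
```

```bash
cat >> h.py <<'E'
def rim(name):
    w=imaging.snapshot("wrist");cv2.imwrite(f"pics/{name}.png",w[...,::-1]);g=cv2.cvtColor(w,cv2.COLOR_RGB2GRAY).astype(int)
    col=g[:,308:328].mean(1);k=100+np.argmax(np.diff(col)[100:330]);print("rim row",k)
    for z in(-.010,-.006,-.002):
        v=(238.53-k)/359.68;dep=(z+.1541)/(.961+.277*v);print(z,"rim x",round(.0813+dep*(-.277+.961*v),4))
    o=robot.get_obs();print(o["time"],o["tool_pos"].round(4),o["ee_rot"].round(4),o["wrist_force"].round(1),o["wrist_torque"].round(2),o["width"].round(4))
E
python3 -c "
from h import *
rim('wrist9')"
```

```text
rim row 207
-0.01 rim x 0.0531
-0.006 rim x 0.0523
-0.002 rim x 0.0515Traceback (most recent call last):
  File "<string>", line 3, in <module>
    rim('wrist9')
    ~~~^^^^^^^^^^
  File "h.py", line 43, in rim
    o=robot.get_obs();print(o["time"],o["tool_pos"].round(4),o["ee_rot"].round(4),o["wrist_force"].round(1),o["wrist_torque"].round(2),o["width"].round(4))
                                                                                                                                       ^^^^^^^^^^^^^^^^
AttributeError: 'float' object has no attribute 'round'
```

```bash
sed -i 's/o\["width"\].round(4)/o["width"]/' h.py
```

drive_tool([
  [0.005,[0.003,0,0],[0,0,0]],
  [0.005,[0.006,0,0],[0,0,0]],
  [0.005,[0.009,0,0],[0,0,0]],
  [0.005,[0.01,0,0],[0,0,0]],
  [0.005,[0.01,0,0],[0,0,0]],
])

```text
time: 12.8
tool_pos: [0.6177, 0.1634, 0.1946]
ee_rot: [-3.141, 0.418, 2.885]
wrist_force: [7.3, -5.0, -0.7]
width: 0.0197
finger_force: 30.0
```

drive_tool([
  [0.005,[0.002,0,0],[0,0,0]],
  [0.005,[0.004,0,0],[0,0,0]],
  [0.005,[0.004,0,0],[0,0,0]],
  [0.005,[0.004,0,0],[0,0,0]],
])

```text
time: 13.3
tool_pos: [0.6141, 0.1653, 0.1932]
ee_rot: [3.14, 0.418, 2.884]
wrist_force: [6.2, -2.8, 0.8]
width: 0.0199
finger_force: 30.0
```

```bash
python3 -c "
from h import *
rim('wrist10')"
```

```text
rim row 236
-0.01 rim x 0.0409
-0.006 rim x 0.0397
-0.002 rim x 0.0386
13.35 [0.6141 0.1653 0.1932] [3.1402 0.4181 2.8841] [ 5.9 -2.7  0.6] [-0.53 -1.15 -0.01] 0.019616627508559376
```

drive_tool([
  [0.005,[0.002,0,0],[0,0,0]],
  [0.005,[0.004,0,0],[0,0,0]],
  [0.005,[0.005,0,0],[0,0,0]],
  [0.005,[0.005,0,0],[0,0,0]],
])

```text
time: 13.85
tool_pos: [0.613, 0.1658, 0.1939]
ee_rot: [3.139, 0.427, 2.884]
wrist_force: [13.9, -4.1, 0.6]
width: 0.0199
finger_force: 30.0
```

```bash
python3 -c "
from h import *
rim('wrist11');g=cv2.imread('pics/wrist11.png',0);print(g[100:226:6,340:376:2])"
```

```text
rim row 237
-0.01 rim x 0.0404
-0.006 rim x 0.0393
-0.002 rim x 0.0382
13.9 [0.6131 0.1658 0.1939] [3.1385 0.4273 2.8838] [14.3 -5.2  0.5] [-0.87 -2.56  0.03] 0.019738195473847468
[[ 89  88  86  86  87  88  93 114 140 142 142 143 144 145 146 149 149 149]
 [ 89  87  87  86  85  86  88 114 139 141 142 145 144 147 148 147 145 145]
 [ 90  88  86  86  87  91  94 124 148 145 146 149 148 146 146 147 147 145]
 [ 89  88  87  87  85  86  91 119 142 140 140 143 145 143 144 143 144 144]
 [ 89  88  87  87  89  92  96 121 139 143 146 148 151 149 145 144 146 143]
 [ 89  88  86  87  86  86  95 126 144 146 149 148 145 144 142 142 143 143]
 [ 89  87  86  86  86  87  93 130 149 147 143 140 142 144 143 141 143 146]
 [ 88  87  86  86  85  88  97 128 145 145 145 143 145 147 150 151 149 149]
 [ 89  88  87  86  85  84  90 118 137 146 146 145 146 148 147 146 147 148]
 [ 88  86  86  86  86  89  98 127 142 147 147 145 144 143 146 147 149 147]
 [ 88  86  85  87  89  91  98 131 143 148 148 146 144 144 143 145 145 144]
 [ 88  87  86  85  85  89 100 130 141 146 146 148 145 142 143 143 144 142]
 [ 88  86  87  87  91  90 103 134 146 147 147 146 144 143 144 144 145 146]
 [ 88  86  85  85  85  90 102 133 145 147 146 146 146 145 146 145 144 144]
 [ 88  87  86  88  89  90 106 137 145 149 151 153 151 148 146 146 145 142]
 [ 88  88  90  90  91  92 110 139 144 144 143 144 145 145 145 147 147 146]
 [ 88  86  86  88  91  92 113 138 142 143 144 142 141 141 144 144 143 143]
 [ 88  87  87  87  88  91 114 143 145 144 143 142 143 144 144 144 144 145]
 [ 88  86  85  89  92  92  98 106 108 107 106 107 107 105 103 109 135 141]
 [ 87  86  86  86  88  92 100 107 105 103 104 104 105 106 107 108 126 145]
 [ 82  82  82  84  85  87  98 106 105 105 104 104 101 103 106 109 108 107]]
```

It is at the floor: force is up and travel has stopped. A gentle pull will test whether the button is latched.

drive_tool([
  [0.005,[-0.004,0,0],[0,0,0]],
  [0.005,[-0.008,0,0],[0,0,0]],
  [0.005,[-0.01,0,0],[0,0,0]],
  [0.005,[-0.01,0,0],[0,0,0]],
])

```text
time: 14.4
tool_pos: [0.6145, 0.1653, 0.1914]
ee_rot: [-3.141, 0.407, 2.885]
wrist_force: [-4.5, 0.3, 2.9]
width: 0.0197
finger_force: 30.0
```

```bash
python3 -c "
from h import *
rim('wrist12')"
```

```text
rim row 237
-0.01 rim x 0.0404
-0.006 rim x 0.0393
-0.002 rim x 0.0382
14.45 [0.6145 0.1653 0.1914] [-3.1409  0.4067  2.8852] [-5.9  0.9  2.4] [0.11 0.76 0.02] 0.01962293973901123
```

drive_tool([
  [0.005,[-0.003,0,0],[0,0,0]],
  [0.005,[-0.006,0,0],[0,0,0]],
  [0.005,[-0.006,0,0],[0,0,0]],
])

```text
time: 14.82
tool_pos: [0.6181, 0.1643, 0.1917]
ee_rot: [-3.14, 0.401, 2.886]
wrist_force: [-7.0, 2.5, -0.8]
width: 0.0201
finger_force: 30.0
```

```bash
python3 -c "
from h import *
rim('wrist13')"
```

```text
rim row 229
-0.01 rim x 0.0439
-0.006 rim x 0.0428
-0.002 rim x 0.0418
14.875 [0.6181 0.1643 0.1916] [-3.14    0.4014  2.8857] [-6.8  2.5 -0.9] [0.41 1.39 0.06] 0.019744230421057392
```

drive_tool([
  [0.005,[-0.003,0,0],[0,0,0]],
  [0.005,[-0.005,0,0],[0,0,0]],
  [0.005,[-0.005,0,0],[0,0,0]],
])

```text
time: 15.25
tool_pos: [0.6189, 0.1642, 0.1905]
ee_rot: [-3.138, 0.391, 2.886]
wrist_force: [-15.1, 3.9, -0.4]
width: 0.0196
finger_force: 30.0
```

```bash
python3 -c "
from h import *
rim('wrist14')"
```

```text
rim row 229
-0.01 rim x 0.0439
-0.006 rim x 0.0428
-0.002 rim x 0.0418
15.3 [0.6189 0.1642 0.1905] [-3.1384  0.391   2.8863] [-15.4   4.   -1.1] [0.87 2.82 0.07] 0.019743291266301238
```

Latched: 15 N of pull gives no more travel. Ease back home, then swing up about the hinge.

drive_tool([
  [0.005,[0.005,0,0],[0,0,0]],
  [0.005,[0.01,0,0],[0,0,0]],
  [0.005,[0.014,0,0],[0,0,0]],
  [0.005,[0.014,0,0],[0,0,0]],
])

```text
time: 15.8
tool_pos: [0.6141, 0.1652, 0.1919]
ee_rot: [3.141, 0.413, 2.885]
wrist_force: [3.2, 0.0, -2.1]
width: 0.0194
finger_force: 30.0
```

drive_tool([
  [0.005,[0.0008,0,-0.0097],[0,-0.08,0]],
  [0.005,[0.0024,0,-0.0193],[0,-0.16,0]],
  [0.005,[0.0047,0,-0.0287],[0,-0.24,0]],
  [0.005,[0.0077,0,-0.038],[0,-0.32,0]],
  [0.005,[0.0107,0,-0.0452],[0,-0.384,0]],
])

```text
time: 16.42
tool_pos: [0.5871, 0.1717, 0.2293]
ee_rot: [-3.14, 0.799, 2.885]
wrist_force: [9.5, -4.8, -4.9]
width: 0.0198
finger_force: 30.0
```

```bash
python3 -c "
from h import *
imaging.snapshot('top');imaging.snapshot('top');rim('wrist15')"
```

```text
rim row 237
-0.01 rim x 0.0404
-0.006 rim x 0.0393
-0.002 rim x 0.0382
16.575 [0.5867 0.172  0.2295] [-3.1402  0.797   2.8861] [ 4.8 -2.2 -1.8] [-0.27 -0.49 -0.09] 0.01957113006089807
```

drive_tool([
  [0.022,[0,0,0],[0,0,0]],
  [0.05,[0,0,0],[0,0,0]],
  [0.05,[0,0,0],[0,0,0]],
  [0.05,[0,0,0],[0,0,0]],
])

```text
time: 17.08
tool_pos: [0.586, 0.1726, 0.2282]
ee_rot: [-3.141, 0.793, 2.885]
wrist_force: [0.2, -0.3, -0.2]
width: 0.0477
finger_force: 0.0
```

drive_tool([
  [0.05,[0,0,-0.03],[0,0,0]],
  [0.05,[0,0,-0.08],[0,0,0]],
  [0.05,[0,0,-0.12],[0,0,0]],
  [0.05,[0,0,-0.12],[0,0,0]],
])

```text
time: 17.58
tool_pos: [0.5032, 0.1957, 0.3165]
ee_rot: [3.135, 0.798, 2.882]
wrist_force: [-0.0, 0.5, 0.4]
width: 0.0502
finger_force: 0.0
```

```bash
python3 - <<'E'
from h import *
b=imaging.snapshot("side");w=imaging.snapshot("top")
o=robot.get_obs();print(o["time"],o["tool_pos"].round(4),o["wrist_force"].round(1))
cv2.imwrite("pics/side16.png",b[...,::-1]);cv2.imwrite("pics/top16.png",w[...,::-1])
cv2.imwrite("pics/c16.png",np.hstack([cv2.resize(b[90:220,230:330,::-1],(400,520),interpolation=cv2.INTER_CUBIC),cv2.resize(w[180:310,215:315,::-1],(400,520),interpolation=cv2.INTER_CUBIC)]))
E
```

```text
17.675 [0.5033 0.1944 0.3117] [-0.4 -0.4  0. ]
```

View pics/c16.png

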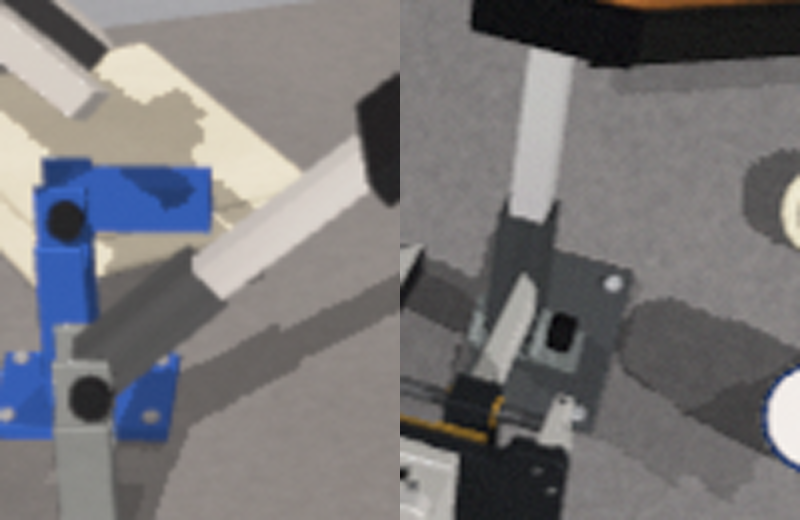

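The arm is seated in the socket and released. In the side crop, the bar's lower edge runs (225,297) to (372,190) and its upper edge (192,265) to (358,138). Computing the angle from these.

```bash
python3 - <<'E'
from h import *
s=cam("side");d,n,_=frame(-14.5,0)
C=lambda x,y:(230+x/4,90+y/4)
def vp(uv,off):
    p,r=ray(s,uv);k=((O+off*n-p)@n)/(r@n);X=p+k*r-O;return np.array([X@d,X[2]])
ang=lambda v:np.degrees(np.arctan2(v[1],v[0]))
for P,Q,o in(((225,297),(372,190),-.0125),((192,265),(358,138),.0075),((120,375),(222,300),-.017),((85,335),(190,250),.012)):
    a,b=vp(C(*P),o),vp(C(*Q),o);print(a.round(4),b.round(4),ang(b-a).round(1))
E
```

```text
[0.0702 0.047 ] [0.1442 0.1048] 38.0
[0.0539 0.0549] [0.1385 0.1234] 39.0
[0.0151 0.0056] [0.0686 0.0478] 38.3
[-0.0032  0.013 ] [0.0531 0.0612] 40.5
```

drive_tool([
  [0.05,[0,0,-0.03],[0,0,0]],
  [0.05,[0,0,-0.03],[0,0,0]],
  [0.05,[0,0,-0.03],[0,0,0]],
  [0.05,[0,0,-0.03],[0,0,0]],
])

```text
time: 18.18
tool_pos: [0.4829, 0.1992, 0.3314]
ee_rot: [-3.138, 0.791, 2.886]
wrist_force: [0.2, 0.0, -1.0]
width: 0.0501
finger_force: 0.0
```

```bash
python3 -c "
from bench import robot
print(robot.close_job())"
```

```text
the job is handed in; nothing more can be done
None
```

I fitted the lamp arm into the stand, swung it up to about 38–40° by the side camera, let go and handed the job in at about 18 s; the button's latching was confirmed by a 15 N pull rather than seen, and the verdict was not shown to me.

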